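Clamp the sheet and hold the scoring guide on the mark

ROBOT

A 6-joint arm with a two-finger parallel gripper is mounted at the origin on the work surface. World frame = base frame: x ahead of the robot, y to its left, z up, the work surface at z = 0. Lengths are in m, angles in rad, forces in N, time in s.
With the tool pointing down it reaches from about 0.275 to 0.875 m from the base axis. Payload 12.5 kg.
Tool frame: the origin (TCP) lies at the very end of the fingers, on their centre line; the grasp point (between the pads) lies manip.hold_point_z behind it (manip.hold_point_z is the distance from the TCP to the grasp point, in m); x points along the fingers, y is the direction in which the jaws open and shut, and the axes are right-handed (so a half turn about x gives the same grasp; the last joint's range is limited). The gripper opens to 85 mm and grips with 20 to 120 N. Pads are 22 mm wide; open, the fingers measure 114 mm over their backs; the gripper's body (76 mm by 85 mm) begins 54 mm behind the grasp point. The pads swing forward as they close: fully open they stand 13 mm farther back than shut.
Start: joints at [1.2, 0.351, 1.652, -0, 1.139, -0.085], TCP at [0.155, 0.528, 0.231] pointing down, gripper open.
Joint ranges: [-2.75, 2.75], [-0.79, 2.1], [0.01, 2.65], [-1.57, 4.71], [0.07, 3.14], [-2.87, 2.87]. Speed limits (rad/s): [2.22, 2.22, 2.79, 3.14, 3.14, 3.14].

INTERFACE

Orientations are given as a unit quaternion [w, x, y, z].
In Python, from bench import manip gives the robot as it stands. Calls block until the motion is done:
- manip.goto(position, orientation): joint-space move of the TCP to a pose.
- manip.movel(position, frame=None, feed=0.15, until_force=None): straight line of the TCP; frame=None keeps the orientation; feed is the mean speed in m/s. With until_force (N) it stops when the force on the tool has changed by that much, and returns True; else False.
- manip.set_joints(angles): joint-space move.
- manip.command_gripper(opening): opening from 0.0 (shut) to 1.0 (fully open); the grip force is fixed at half the most; returns when the fingers have stopped.
- manip.hold(seconds).
- manip.ik(position, orientation): joint angles nearest the present ones, or None.
- manip.read_state(): the state.
- manip.snapshot(name): name is "side" or "top"; returns (picture, depth): 480x640x3 uint8, red, green, blue; 480x640 float32, m along the optical axis (not along the pixel's ray), 0 where there is no reading.
- manip.camera_params(name): a dict with "fov_y" (degrees; the focal length in pixels is half the picture's height over the tangent of half this angle, whatever the lens; pixels are square), "cx", "cy" (the principal point, pixels), "D" ([k1, k2, p1, p2, k3] as OpenCV has them; the pictures are not rectified), "eye" and "rotation" of the camera in the world. Camera axes: x right, y down, z forward; pixel columns grow to the right and rows downward; lengths in m; the calibration is good to about 2 mm. A picture is of the moment at which its call begins. camera_params takes no time and is no camera call.
A pose or a line that the arm cannot do raises manip.PlanningError and nothing moves.
- manip.sign_off(): hands the job in, once; it reports no verdict.
The state is a dict: "clock": time; "joint_positions": joint angles; "joint_vel": joint speeds; "joint_torque": joint torques, N m; "position": TCP position; "eef_rot": TCP orientation; "ft_force": force on the tool from outside, world axes, zero at the start; "wrist_torque": the same for the moment, N m; "width": opening from 0.0 (shut) to 1.0 (fully open).
Only numpy, scipy, OpenCV 4.12 (cv2) and the standard library are available. Lean on these libraries where they do the work, as an engineer would, in place of code of your own. Each camera call takes 0.05 s, during which the arm holds its last target. There are 200 camera calls.

TASK

A plastic sheet lies loaded against the fence of the scoring jig: first push the toggle clamp's red handle right down so that its rubber foot holds the sheet. Then pinch the upright grip of the sliding guide so that its yellow lock button is squeezed in, draw the guide out until its pointer stands level with the white line of the red cursor on the rule, and hold it steady there for me to score along it: it springs back if let go, so finish while still holding it. Do not shift the sheet or the cursor, and leave the bottle, the steel cup and the airbrush alone.

Things in the scene. Friction and masses are not known exactly. Their poses are not given: they have to be found in the camera images.
- jig: Scoring jig on a plywood base 15 mm thick, fixed to the bench, spanning x -170..130, y -170..200 mm. Origin on its underside; x along the fence (away from the robot at yaw 0), y the way the guide is drawn out, z up. Score mat top 18 mm above the bench; fence at y -70..-55, 30 mm high. Outer tube of the arm along y at x -105, y -150..15, top 36 mm (saddles 37). Rule with ticks every 10 mm at x -163..-133.
- clamp_handle (a joint): Toggle clamp handle, hinge angle in rad: 0 = nearly upright (open, at the start), 1.45 = right down against its stop, lying flat towards the jig's -y (clamped). Stiff pivot (0.3 N m, then 0.5 N m as the foot presses); stays where it is left. It lowers the arm's sprung rubber foot onto the sheet at jig x 20, y -30 mm. The open arm stands on its +y side, up to 110 mm above the bench.
- clamp_hinge (a point): Point on the hinge axis of the handle, in the middle of its width: 52 mm above the bench at jig x 20, y -100 mm. The hinge axis is parallel to the jig's x.
- clamp_handle_grip (a point): Centre of the red handle grip, 75 mm from the hinge axis. The grip is 70 mm long (35 to 105 mm from the axis), 16 mm wide along jig x, 14 mm thick. At joint angle q, with a = 1.45 - q, it lies 75 cos(a) mm to the jig's -y of the hinge and 75 sin(a) mm above it. Lying flat it is 52 mm above the bench, free below down to the base at 15 mm.
- clamp_arm: The clamp's steel arm with the rubber foot at its end (16 mm across); origin on the arm's pivot, 45 mm above the bench. Moved by the handle only; fully down, the foot presses on the sheet with about 4 N.
- guide_travel (a joint): Extension of the sliding guide in m: 0 = parked home, locked; up to 0.120 drawn out to the jig's +y. A spring pulls it home with 5 to 7 N. The lock holds it at home only (under 3 mm of play) until the button is squeezed in; once out it runs freely, and if let go it runs home and latches.
- guide: The sliding guide with its upright black grip, 24 mm (jig x) by 26 mm (jig y), whose sides are free from 37 mm above the bench to its top at 76 mm; the lock button sticks out of its +y side. Axes as the jig's; at home its origin is the jig's origin.
- guide_grip (a point): Point in the grip to pinch, 60 mm above the bench, half-way along jig y between the grip's flat -y side (14.5 mm off) and the pressed-in button on its +y side (14.5 mm off when in, 19.5 mm when out). Pinch along the jig's y, from above. Tube and head reach up to 37 mm above the bench beneath the fingers.
- guide_button (a joint): Yellow lock button on the +y side of the grip, 18 x 18 mm, its centre 60 mm above the bench; m pressed in: 0 = out (locked), 0.005 = fully in. It needs 3 N to start and 7 N for full travel, straight towards the grip (jig -y).
- guide_pointer (a point): Tip of the guide's steel pointer over the rule, with a black line along jig x; it is in line with the scoring edge of the aluminium straightedge, which the guide carries 2 mm above the sheet. 20 mm above the bench. It moves with the guide.
- cursor_mark (a point): End of the white line on the red cursor (18 x 14 mm, on the robot side of the rule): the mark where the guide's pointer must come to stand, at equal position along the jig's y. Axes as the jig's.
- cursor (a joint): Where the cursor is set on the rule, in m, on the same scale as guide_travel: the pointer is level with the mark when guide_travel equals this.
- sheet: White plastic sheet, 150 (x) x 180 (y) x 2 mm, loose on the score mat with one edge against the fence; origin at the centre of its underside, 18 mm above the bench.
- bottle: Bystander: amber bottle with white cap, 60 mm across, 130 mm tall, origin under its centre.
- paint_cup: Bystander: small open steel cup, 54 mm across, 32 mm tall, origin under its centre.
- airbrush: Bystander: steel airbrush lying flat, 135 mm long along its x, about 18 mm tall, origin under its middle.
Not all that is in view belongs to the job. Of the things that look like the sheet, the middle-sized one is meant.

How it is judged:
On the way, in this order (a step that is already met when the one before it is completed fails the run):
1. the clamp handle is right down and the foot holds the sheet, the guide still home (value of joint clamp_handle above 1.39 rad and contact force between clamp_arm and sheet above 1 N and value of joint guide_travel below 0.006 m), for 0.2 s.
2. the lock button is squeezed in by the fingers, the guide still near home and the sheet clamped (value of joint clamp_handle above 1.39 rad and contact force between clamp_arm and sheet above 1 N and value of joint guide_button above 0.0035 m and contact force between the fingers and guide above 3 N and value of joint guide_travel below 0.03 m), for 0.05 s.
3. the guide is drawn out to the cursor (y of guide_pointer in the frame of cursor_mark between -0.0025 and 0.0025 m and contact force between the fingers and guide above 2 N), for 0.3 s.
At the end, for the whole second after the job is handed in: The clamp handle is within 0.06 rad of fully down with the foot pressing on the sheet (over 1 N); the guide's pointer is within 2.5 mm of the cursor's line and still, with the fingers holding the grip (over 2 N); sheet (5 mm) and cursor (3 mm) are where they were (all of step 3 and value of joint clamp_handle above 1.39 rad and contact force between clamp_arm and sheet above 1 N and linear speed of guide below 0.01 m/s and distance of sheet from where it was at the start of the episode below 0.005 m and distance of cursor_mark from where it was at the start of the episode below 0.003 m); the arm keeps its last pose, push and grip.
It fails at once if the sheet is shifted (over 5 mm) (distance of sheet from where it was at the start of the episode above 0.005 m).
It fails at once if the cursor is shifted (over 3 mm) (distance of cursor_mark from where it was at the start of the episode above 0.003 m).
It fails at once if the bottle, the cup or the airbrush is disturbed (distance of any of bottle, paint_cup, airbrush from where it was at the start of the episode above 0.02 m).
It also fails if it takes over 54 s, if anything falls off the work surface, if the arm or the gripper's body presses on something with over 40 N, if the wrist force passes 120 N, or if a joint passes its speed limit or range.

## Working session

There is one attempt and no reset: what is moved stays moved. The work goes in short steps, each a Python script; the robot and the scene stay as the last script left them, time stands still between calls to the robot, and variables do not carry over. Pictures are saved under pics/ and viewed, about 8 in all and at most 12, crops included, and the job is handed in when it is done.

```bash
ls; mkdir -p pics
python3 - <<'E'
from bench import manip
import cv2,numpy as np
for n in("top","side"):
    p,d=manip.snapshot(n); cv2.imwrite(f"pics/{n}0.png",p[:,:,::-1]); np.savez(f"{n}0.npz",p=p,d=d)
    print(n,manip.camera_params(n))
print(manip.read_state(),manip.hold_point_z)
E
```

```text
pics
top {'fov_y': 44.86943844706142, 'cx': 316.6312668892572, 'cy': 229.6696890926259, 'D': array([-0.03832274,  0.        ,  0.        ,  0.        ,  0.        ]), 'eye': array([ 0.3383688 , -0.01120454,  1.30679831]), 'rotation': array([ 0.02525731, -0.7022562 ,  0.71092135, -0.02809134])}
side {'fov_y': 46.89426240801767, 'cx': 329.8870837797991, 'cy': 242.49937900282362, 'D': array([-0.106414,  0.      ,  0.      ,  0.      ,  0.      ]), 'eye': array([-0.15496662, -0.82572342,  1.06338915]), 'rotation': array([-0.38468713,  0.8702807 , -0.28126872,  0.1245601 ])}
{'clock': 0.1, 'joint_positions': array([ 1.20040474e+00,  3.51162792e-01,  1.65230796e+00,  1.87957013e-05,
        1.13911360e+00, -8.45896953e-02]), 'joint_vel': array([-0.00024508, -0.00039976, -0.00101425, -0.00034875, -0.00083908,
        0.00023527]), 'joint_torque': array([ 2.19411418e-04, -5.06836796e+01, -2.91876930e+01, -1.07890073e-04,
        2.65798226e-03, -1.31878696e-05]), 'position': array([0.15492531, 0.5274419 , 0.23084279]), 'eef_rot': array([ 0.69981382,  0.10036519,  0.69998373, -0.10104564]), 'ft_force': array([-0.8025265 ,  0.02502913,  0.75654296]), 'wrist_torque': array([ 0.03199739, -0.04665911, -0.00361645]), 'width': 0.9969973293723152} 0.0187
```

View pics/top0.png

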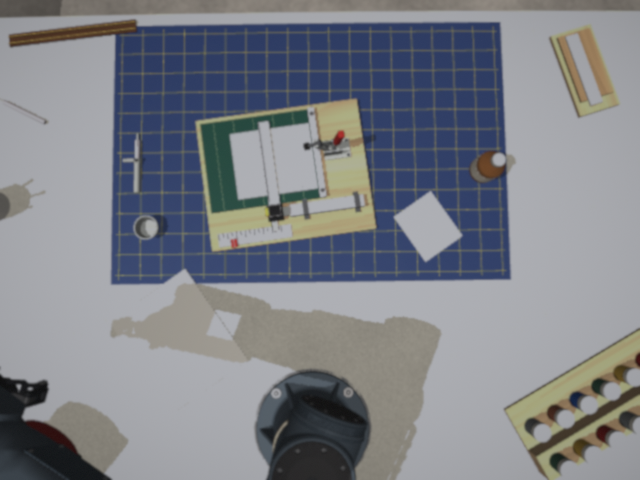

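View pics/side0.png

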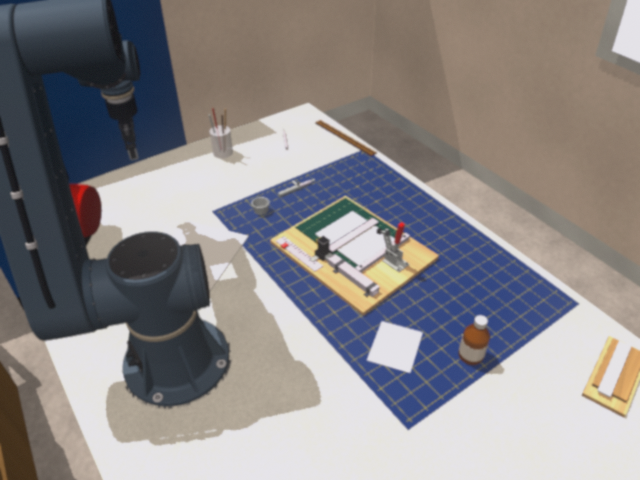

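Both views show the jig at about 7° yaw. In the top view the base corners are near (196,121), (357,99), (375,228) and (212,250). The red handle is at (339,137), the black grip at (275,212) and the cursor at (235,243).

There are three sheet-like things in the top view: the one in the jig at (275,160), a small square at (428,226), and a large one partly in shadow at (205,310). The one in the jig is middle-sized and lies against the fence, so it fits. I'll confirm it in an enlarged crop.

```bash
cat > h.py <<'E'
import numpy as np,cv2
from scipy.spatial.transform import Rotation as R
from bench import manip
def cam(n):
    c=manip.camera_params(n); f=240/np.tan(np.radians(c['fov_y'])/2)
    K=np.array([[f,0,c['cx']],[0,f,c['cy']],[0,0,1]]); q=c['rotation']
    return K,np.array(c['D']),np.array(c['eye']),R.from_quat([q[1],q[2],q[3],q[0]]).as_matrix()
def ray(n,uv,z):
    K,D,e,M=cam(n); uv=np.atleast_2d(uv).astype(float)
    p=cv2.undistortPoints(uv[:,None],K,D)[:,0]
    d=np.c_[p,np.ones(len(p))]@M.T
    return e+d*((z-e[2])/d[:,2])[:,None]
def proj(n,P):
    K,D,e,M=cam(n); rv=cv2.Rodrigues(M.T)[0]
    return cv2.projectPoints(np.atleast_2d(P).astype(float),rv,-M.T@e,K,D)[0][:,0]
E
python3 - <<'E'
from h import *
out=[]
for n,box in(("top",(185,90,200,170)),("side",(265,185,185,130))):
    p=np.load(n+"0.npz")['p']; x,y,w,h=box
    hsv=cv2.cvtColor(p,cv2.COLOR_RGB2HSV)
    m=cv2.inRange(hsv,(15,40,90),(35,255,255)); 
    mm=np.zeros_like(m); mm[y:y+h,x:x+w]=m[y:y+h,x:x+w]
    pts=cv2.findNonZero(mm); hull=cv2.convexHull(pts)
    q=cv2.approxPolyDP(hull,8,True)[:,0]; print(n,len(pts),q.tolist()); print(ray(n,q,.015).round(4).tolist())
    r=cv2.inRange(hsv,(0,130,90),(8,255,255))|cv2.inRange(hsv,(172,130,90),(180,255,255))
    k,l,s,c=cv2.connectedComponentsWithStats(r)
    for i in range(1,k):
        if s[i,4]>8 and x<c[i,0]<x+w and y<c[i,1]<y+h: print(' red',s[i].tolist(),c[i],ray(n,c[i],.022).round(4))
    out.append(cv2.resize(p[y:y+h,x:x+w],(780,int(780*h/w)),interpolation=cv2.INTER_CUBIC)[:,:,::-1])
    if n=="top": cv2.imwrite("pics/topc.png",cv2.resize(p[95:255,190:380],(790,665),interpolation=cv2.INTER_CUBIC)[:600,:,::-1]); cv2.imwrite("pics/rule.png",cv2.resize(p[195:255,205:305],(800,480),interpolation=cv2.INTER_CUBIC)[:,:,::-1])
E
```

```text
top 7798 [[375, 227], [310, 253], [212, 250], [196, 122], [329, 90], [355, 99], [372, 149]]
[[0.4404, -0.1473, 0.015], [0.3842, -0.0016, 0.015], [0.3935, 0.2163, 0.015], [0.6839, 0.2532, 0.015], [0.7543, -0.0491, 0.015], [0.7327, -0.1079, 0.015], [0.617, -0.1441, 0.015]]
 red [334, 131, 10, 13, 73] [338.50684932 136.32876712] [[ 0.6452 -0.0687  0.022 ]]
 red [232, 240, 5, 7, 21] [234.         243.33333333] [[0.4074 0.1663 0.022 ]]
side 4166 [[437, 256], [375, 307], [334, 312], [271, 239], [345, 196]]
[[0.7267, -0.1091, 0.015], [0.4711, -0.1521, 0.015], [0.3784, -0.1052, 0.015], [0.393, 0.2179, 0.015], [0.6835, 0.2546, 0.015]]
 red [396, 222, 8, 21, 97] [399.15463918 231.5257732 ] [[0.7036 0.0237 0.022 ]]
 red [281, 244, 6, 4, 16] [283.6875 245.5   ] [[0.4039 0.1671 0.022 ]]
```

View pics/topc.png

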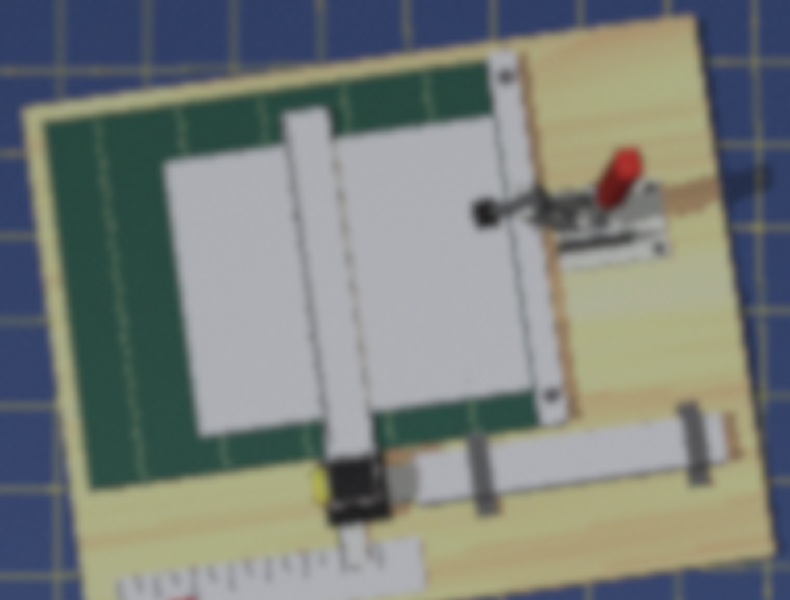

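View pics/rule.png

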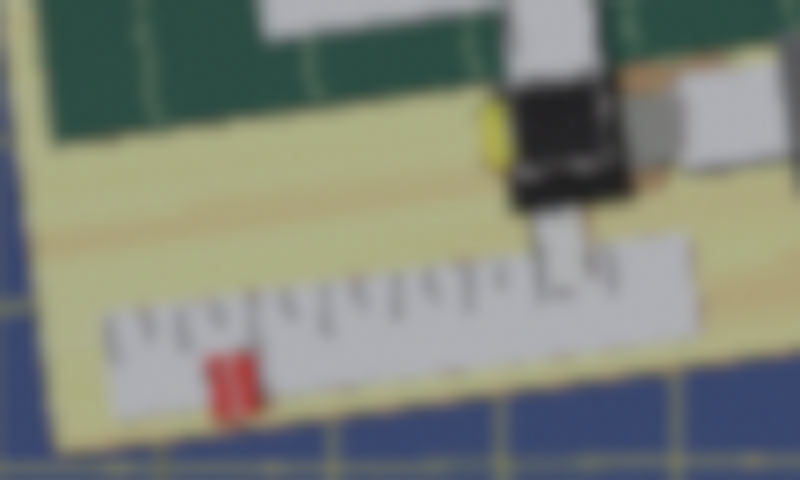

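The crop confirms it: the jig sheet lies against the fence, under the straightedge, and is the middle-sized one. In the full frame, the button is at (266,212), the pointer ends at about (275,232), and the cursor's white line is at about (234,243). Next I'll fit the jig pose and locate the grip and the pointer/cursor lines.

```bash
cat >> h.py <<'E'
def fitjig():
    C={"top":[[375.5,228],[211.5,250.5],[195.5,121.5],[356.5,98.5]],"side":[[437.5,256],[271,239.5],[345,196]]}
    J={"top":[[-170,-170],[-170,200],[130,200],[130,-170]],"side":[[130,-170],[-170,200],[130,200]]}
    W=np.vstack([ray(n,C[n],.015)[:,:2] for n in C]); Q=np.vstack([J[n] for n in C])/1e3
    a=Q-Q.mean(0); b=W-W.mean(0); th=np.arctan2((a[:,0]*b[:,1]-a[:,1]*b[:,0]).sum(),(a*b).sum())
    M=np.array([[np.cos(th),-np.sin(th)],[np.sin(th),np.cos(th)]]); t=W.mean(0)-M@Q.mean(0)
    return th,t,M,(Q@M.T+t-W)
th,t,M,res=fitjig()
def w2j(P): return np.c_[(P[:,:2]-t)@M,P[:,2]]*1e3
def j2w(p): p=np.asarray(p)/1e3; return np.r_[M@p[:2]+t,p[2]]
E
python3 - <<'E'
from h import *
print(np.degrees(th),t,(res*1e3).round(1).tolist())
S={}
for n in("top","side"):
    p=np.load(n+"0.npz")['p'].astype(np.float32); hsv=cv2.cvtColor(p.astype(np.uint8),cv2.COLOR_RGB2HSV)
    r=cv2.inRange(hsv,(0,110,80),(8,255,255))|cv2.inRange(hsv,(172,110,80),(180,255,255))
    y=cv2.inRange(hsv,(22,170,90),(34,255,255)); k=p.max(2)<60
    x0,y0,w,h=(185,90,200,170) if n=="top" else (265,185,185,130)
    for nm,m,z in(("red",r>0,.024),("yellow",y>0,.060),("black",k,.076)):
        c,l,s,ce=cv2.connectedComponentsWithStats(m.astype(np.uint8))
        for i in range(1,c):
            if s[i,4]>6 and x0<ce[i,0]<x0+w and y0<ce[i,1]<y0+h: print(n,nm,s[i].tolist(),w2j(ray(n,ce[i],z)).round(1))
# rectified rule patch at z=21mm: 0.5mm/px, jig y -> columns
gx=np.arange(-175,-120,.5); gy=np.arange(-40,130,.5)
for n in("top","side"):
    P=np.array([[*j2w([x,y,20])] for x in gx for y in gy]); uv=proj(n,P).astype(np.float32).reshape(len(gx),len(gy),2)
    S[n]=cv2.remap(np.load(n+"0.npz")['p'],uv[...,0].copy(),uv[...,1].copy(),cv2.INTER_CUBIC)[::-1]
cv2.imwrite("pics/rect.png",cv2.resize(np.vstack([S["top"],S["side"]]),(800,520),interpolation=cv2.INTER_CUBIC)[:,:,::-1])
E
```

```text
7.2252463239672355 [0.58274495 0.04056487] [[-2.7, -1.1], [-3.4, 0.2], [1.5, 0.9], [-0.8, -0.4], [5.3, -1.8], [-2.9, 1.5], [3.1, 0.7]]
top red [334, 131, 10, 14, 83] [[  46.4 -115.8   24. ]]
top red [232, 240, 6, 8, 35] [[-158.4  146.2   24. ]]
top black [320, 143, 3, 3, 8] [[ 24.  -72.3  76. ]]
top black [305, 144, 4, 5, 15] [[ 24.1 -40.9  76. ]]
top black [270, 206, 13, 15, 146] [[-109.5   44.    76. ]]
side red [395, 222, 10, 22, 104] [[115.6 -33.5  24. ]]
side red [281, 243, 7, 6, 22] [[-162.2  146.2   24. ]]
side black [321, 239, 5, 3, 10] [[-105.9   47.    76. ]]
side black [317, 244, 12, 15, 115] [[-134.7   17.5   76. ]]
```

View pics/rect.png

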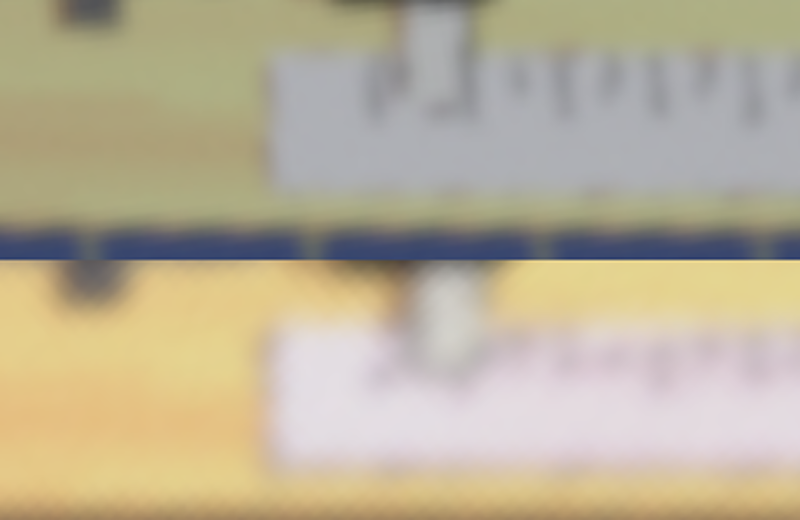

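The rectified rule shows the pointer blade at jig y of about 53.5 mm (column 440), ticks every 10 mm, and the cursor outside the crop at about 146 mm. The draw is therefore about 93 mm, which I'll check visually later. Now I'll use depth to refine the grip and handle positions.

Run:
```python
from h import *
for n in("top","side"):
    f=np.load(n+"0.npz"); d=f['d']; p=f['p'].astype(int); K,D,e,Mc=cam(n)
    v,u=np.mgrid[0:480,0:640]; uv=np.c_[u.ravel(),v.ravel()].astype(float)
    q=cv2.undistortPoints(uv[:,None],K,D)[:,0]; W=e+(np.c_[q,np.ones(len(q))]*d.ravel()[:,None])@Mc.T
    J=w2j(W); ok=d.ravel()>0; c=p.reshape(-1,3)
    def rep(s,m): 
        P=J[m&ok]; print(n,s,len(P),P.mean(0).round(1),np.percentile(P,5,0).round(1),np.percentile(P,95,0).round(1)) if len(P) else print(n,s,0)
    inb=(J[:,0]>-150)&(J[:,0]<-70)&(J[:,1]>0)&(J[:,1]<90)
    rep("griptop",inb&(J[:,2]>70)&(J[:,2]<90)); 
    red=(c[:,0]>100)&(c[:,0]>2*c[:,1])
    rep("handle",red&(J[:,2]>60)&(abs(J[:,0]-20)<60)&(abs(J[:,1]+100)<80))
    rep("cursor",red&(J[:,0]<-130)&(J[:,1]>100)&(J[:,1]<190)&(J[:,0]>-190))
    rep("mat",(c[:,1]>c[:,0]*1.3)&(c[:,1]>c[:,2]*1.1)&(abs(J[:,0])<100)&(abs(J[:,1])<150))
    hi=(abs(J[:,0]-20)<30)&(J[:,1]>-90)&(J[:,1]<0)&(J[:,2]>60); rep("arm",hi)
    rep("fence",(J[:,2]>26)&(J[:,2]<34)&(abs(J[:,1]+62)<15)&(abs(J[:,0]+40)<30))
```

```text
top griptop 168 [-103.2   47.2   75.4] [-114.9   33.4   70.8] [-91.3  62.4  79.3]
top handle 54 [  20.  -108.1  148.1] [  15.2 -115.5  118.4] [  25.6 -100.7  158.3]
top cursor 19 [-157.2  145.8   22.2] [-162.1  142.4   18.1] [-152.8  150.6   27.1]
top mat 1367 [-6.6 90.9 18. ] [-78.7 -35.   13.8] [ 98.  148.1  22.2]
top arm 163 [ 21.4 -58.2  91.6] [ 14.7 -78.1  66.5] [ 29.5 -35.9 103.9]
top fence 158 [-40.5 -62.   30. ] [-66.5 -68.9  26.8] [-13.5 -55.4  33.1]
side griptop 80 [-106.    47.4   74.9] [-117.9   34.7   71.1] [-92.7  60.9  79. ]
side handle 97 [  16.  -110.   133.5] [  10.9 -116.    99.3] [  24.1 -103.9  157. ]
side cursor 14 [-160.6  147.7   22.1] [-167.1  143.8   19.4] [-155.4  153.2   25.8]
side mat 278 [ -5.8 106.   18.6] [-77.8 -20.9  14.9] [ 98.1 149.3  22.3]
side arm 143 [ 18.3 -61.7  85.4] [ 11.2 -76.8  63.3] [ 27.4 -35.7 104.2]
side fence 88 [-39.4 -60.3  29.5] [-66.1 -67.2  26.4] [-12.8 -52.7  32.7]
```

```bash
cat >> h.py <<'E'
def ori(ang,flip=None):
    # tool x down, jaw (tool y) at angle ang in jig plane; the flip with smaller |joint 6| travel
    best=None
    for k in(0,1):
        a=th+ang+k*np.pi; x=np.array([0,0,-1.]); y=np.array([np.cos(a),np.sin(a),0]); 
        q=R.from_matrix(np.c_[x,y,np.cross(x,y)]).as_quat(); q=np.r_[q[3],q[:3]]
        s=manip.ik(j2w([0,0,250]),q)
        if s is not None and(best is None or abs(s[5])<best[0]): best=(abs(s[5]),q)
    return best[1]
E
python3 - <<'E'
from h import *
q=ori(0.); print(q)
manip.command_gripper(0.0)
def tcp(a,r=80):
    return [20,-100-r*np.cos(a)+7*np.sin(a)+11,52+r*np.sin(a)+7*np.cos(a)]
manip.goto(j2w([20,-55,200]),q)
s=tcp(1.45); manip.movel(j2w([20,-60,s[2]]),feed=.15)
print(manip.movel(j2w(s),feed=.08,until_force=15),manip.read_state()['position'],s)
print([manip.ik(j2w(tcp(a)),q) is not None for a in(1,.5,0)])
print(manip.read_state()['clock'],manip.read_state()['ft_force'],manip.read_state()['joint_positions'])
E
```

```text
[ 0.53051163  0.46750124  0.53051163 -0.46750124]
False [ 0.61406514 -0.04836722  0.1322771 ] [20, np.float64(-91.6912306121262), np.float64(132.26055866857865)]
[True, True, True]
4.5167 [ 0.8224245   0.11567582 -0.94564513] [-1.54115444e-01  5.79150310e-01  1.55830847e+00 -1.39703471e-04
  1.00419450e+00 -2.79393132e-01]
```

Run:
```python
from h import *
def tcp(a,r=80):
    return [20,-100-r*np.cos(a)+7*np.sin(a)+11,52+r*np.sin(a)+7*np.cos(a)]
for a in np.linspace(1.3,.02,9):
    manip.movel(j2w(tcp(a)),feed=.06)
    f=manip.read_state(); print(round(a,2),f['ft_force'].round(1))
e=tcp(0.); e[2]-=5
print(manip.movel(j2w(e),feed=.02,until_force=22)); f=manip.read_state(); print(f['ft_force'].round(1),w2j(f['position'][None]).round(1),f['clock'])
manip.hold(.2)
for n in("top","side"):
    p,d=manip.snapshot(n); np.savez(n+"1.npz",p=p,d=d)
    if n=="side":cv2.imwrite("pics/side1.png",cv2.resize(p[185:315,265:450],(780,548),interpolation=cv2.INTER_CUBIC)[:,:,::-1])
```

```text
1.3 [-0.8 -0.5 -0.5]
1.14 [-0.4  0.2  0.6]
0.98 [ 0.1  0.4 -0.4]
0.82 [ 0.1  0.5 -0.3]
0.66 [-1.3  0.7 -0.6]
0.5 [-0.5  0.3 -0.6]
0.34 [-0.2 -0.9 -0. ]
0.18 [-0.1  0.5  0.4]
0.02 [-0.4 -0.3  0.3]
True
[-4.   0.6 11.4] [[  20.1 -168.9   58.9]] 8.0667
```

View pics/side1.png

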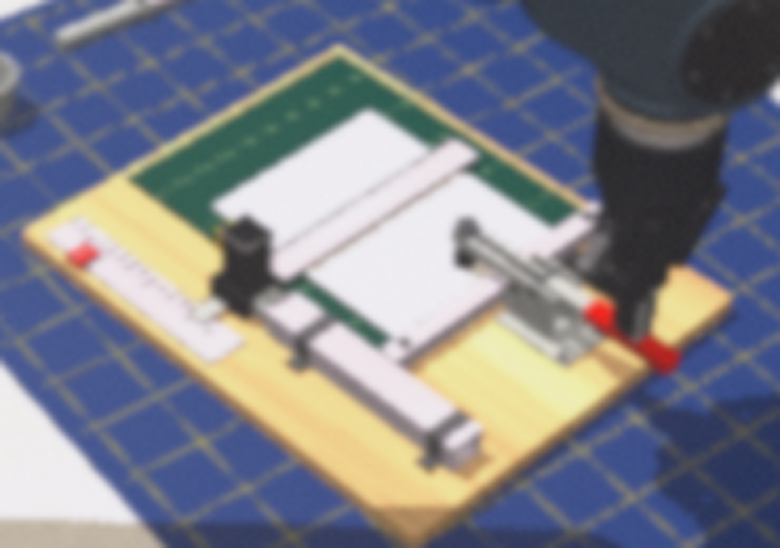

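The side crop shows the handle flat, at about (640,335) in the crop, under the closed fingers, with the foot on the sheet at (465,250). The push stopped at TCP z = 58.9 mm, and a flat handle's top is 59 mm. Next I'll lift off, check the handle again, and approach the grip.

Run:
```python
from h import *
manip.movel(j2w([20,-169,150]),feed=.15)
q=ori(np.pi/2)
manip.goto(j2w([-105,47,180]),q)
manip.command_gripper(1.0)
for n in("top","side"):
    p,d=manip.snapshot(n); np.savez(n+"2.npz",p=p,d=d); K,D,e,Mc=cam(n)
    v,u=np.mgrid[0:480,0:640]; uv=np.c_[u.ravel(),v.ravel()].astype(float)
    qq=cv2.undistortPoints(uv[:,None],K,D)[:,0]; J=w2j(e+(np.c_[qq,np.ones(len(qq))]*d.ravel()[:,None])@Mc.T)
    c=p.reshape(-1,3).astype(int); m=(c[:,0]>100)&(c[:,0]>2*c[:,1])&(abs(J[:,0]-20)<30)&(J[:,1]<-90)&(J[:,1]>-230)
    if m.sum(): print(n,m.sum(),J[m].mean(0).round(1),np.percentile(J[m],[5,95],0).round(1).tolist(),np.polyfit(J[m][:,1],J[m][:,2],1))
f=manip.read_state(); print(w2j(f['position'][None]),f['joint_positions'],f['clock'],f['width'])
```

```text
top 215 [  21.8 -172.9   56.5] [[15.5, -201.0, 52.3], [29.1, -141.3, 62.4]] [ 0.16529952 85.05065892]
side 133 [  17.9 -171.5   56.6] [[11.7, -199.1, 51.1], [26.3, -139.4, 60.8]] [2.03277929e-02 6.01175032e+01]
[[-105.00114978   47.01404242  180.02732311]] [5.79391137e-02 2.87241490e-01 1.88448881e+00 2.25780137e-05
 9.69816822e-01 1.50265709e+00] 11.675 0.999269521581149
```

Run:
```python
from h import *
manip.movel(j2w([-105,48.5,90]),feed=.12)
print(manip.movel(j2w([-105,48.5,42.5]),feed=.05,until_force=10))
manip.command_gripper(0.0); manip.hold(.3)
f=manip.read_state(); print(w2j(f['position'][None]).round(2),f['ft_force'],f['clock'],f['width'])
for n in("top","side"):
    p,d=manip.snapshot(n); np.savez(n+"3.npz",p=p,d=d)
cv2.imwrite("pics/side3.png",cv2.resize(p[185:315,265:450],(780,548),interpolation=cv2.INTER_CUBIC)[:,:,::-1])
```

```text
False
[[-104.88   49.07   42.9 ]] [-2.03938271  6.09722909  6.28706149] 14.5333 0.32484017761851974
```

View pics/side3.png

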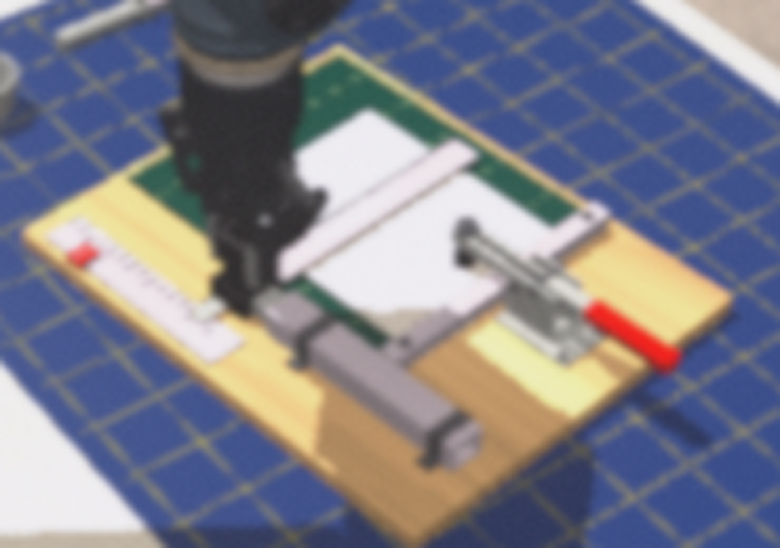

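The view shows the fingers around the grip, the handle flat at (640,335) in the crop, and the pointer still at home. The opening is about 27.6 mm against 29 mm, so the button is squeezed in. Drawing out most of the way.

Run:
```python
from h import *
y0=49.07
manip.movel(j2w([-105,y0+85,42.9]),feed=.06); manip.hold(.2)
f=manip.read_state(); print(w2j(f['position'][None]).round(2),f['ft_force'].round(1),f['clock'],f['width'])
gx=np.arange(-175,-115,.25); gy=np.arange(95,195,.25); S=[]
for n in("top","side"):
    p,d=manip.snapshot(n); np.savez(n+"4.npz",p=p,d=d)
    P=np.array([j2w([x,y,20]) for x in gx for y in gy]); uv=proj(n,P).astype(np.float32).reshape(len(gx),len(gy),2)
    S.append(cv2.remap(p,uv[...,0].copy(),uv[...,1].copy(),cv2.INTER_CUBIC)[::-1])
cv2.imwrite("pics/rect4.png",cv2.resize(np.vstack(S),(500,600),interpolation=cv2.INTER_CUBIC)[:,:,::-1])
```

```text
[[-105.15  133.56   42.93]] [-0.6 -6.5  2.1] 16.4083 0.3274092607893315
```

View pics/rect4.png

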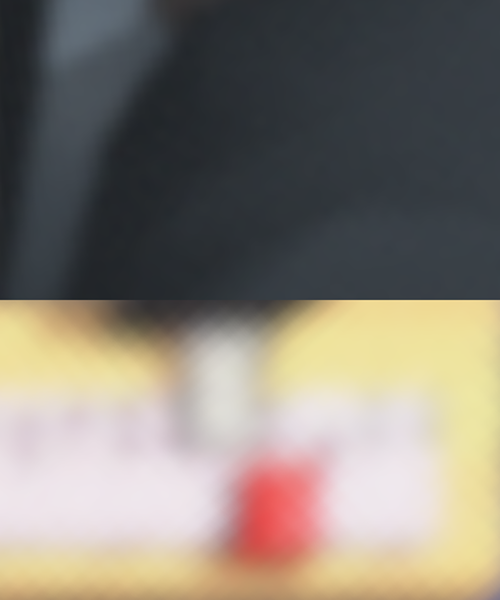

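In the side view the pointer (column 225) is still short of the cursor (column 278), and the arm blocks the top view. Heights matter a lot from the side, so I need to know where the pointer's black line sits on its blade. I'll look closely at the home images.

Run:
```python
from h import *
def rect(f,n,gx,gy,z=20):
    p=np.load(f)['p']; P=np.array([j2w([x,y,z]) for x in gx for y in gy]); uv=proj(n,P).astype(np.float32).reshape(len(gx),len(gy),2)
    return cv2.remap(p,uv[...,0].copy(),uv[...,1].copy(),cv2.INTER_CUBIC)[::-1]
gx=np.arange(-166,-70,.2)
A=rect("top0.npz","top",gx,np.arange(30,80,.2)); B=rect("side0.npz","side",gx,np.arange(30,80,.2)); C=rect("top0.npz","top",gx,np.arange(120,170,.2))
E=np.hstack([A,B,C]); E=cv2.convertScaleAbs(E,alpha=1.3,beta=-40)
for k in range(3):
    for i in range(5): cv2.putText(E,str((30,30,120)[k]+10*i),(k*250+50*i,10),0,.3,(255,0,0)); E[12:16,k*250+50*i]=(255,0,0)
cv2.imwrite("pics/ptr.png",E[:,:,::-1])
for x in(-132,-136,-140,-144):
    r=rect("top0.npz","top",[x],np.arange(40,68,1.))[0].astype(int).sum(1)//3; print("top",x,r.tolist())
    r=rect("side0.npz","side",[x],np.arange(40,68,1.))[0].astype(int).sum(1)//3; print("side",x,r.tolist())
for x in(-154,-158,-162):
    print("cur",x,rect("top0.npz","top",[x],np.arange(136,158,1.))[0].astype(int)[:,1].tolist(),rect("side0.npz","side",[x],np.arange(136,162,1.))[0].astype(int)[:,1].tolist())
```

```text
top -132 [155, 152, 150, 150, 148, 149, 155, 162, 168, 171, 174, 175, 175, 175, 172, 169, 163, 153, 145, 141, 142, 147, 154, 161, 166, 168, 168, 166]
side -132 [182, 176, 169, 163, 158, 155, 157, 161, 166, 173, 180, 189, 195, 199, 202, 204, 204, 204, 203, 201, 198, 195, 192, 190, 189, 190, 191, 192]
top -136 [154, 153, 150, 147, 144, 144, 148, 155, 164, 170, 173, 175, 175, 175, 174, 170, 165, 158, 151, 147, 150, 157, 165, 170, 174, 174, 172, 169]
side -136 [201, 196, 189, 183, 179, 176, 174, 173, 175, 179, 184, 191, 197, 202, 205, 207, 207, 205, 203, 200, 198, 195, 194, 192, 192, 191, 191, 190]
top -140 [151, 153, 155, 154, 155, 156, 159, 164, 168, 171, 172, 172, 171, 170, 169, 167, 163, 158, 152, 149, 151, 157, 164, 171, 175, 176, 175, 173]
side -140 [213, 209, 203, 198, 193, 188, 184, 183, 183, 185, 189, 193, 196, 199, 200, 200, 199, 198, 195, 191, 188, 186, 186, 187, 189, 192, 194, 196]
top -144 [158, 160, 165, 169, 171, 174, 174, 173, 173, 170, 166, 163, 159, 156, 155, 156, 157, 157, 157, 156, 157, 161, 166, 172, 174, 177, 177, 176]
side -144 [204, 202, 201, 201, 201, 200, 198, 196, 195, 194, 195, 195, 195, 195, 195, 193, 190, 189, 189, 190, 193, 195, 199, 202, 205, 209, 211, 212]
cur -154 [168, 162, 148, 134, 112, 93, 78, 67, 66, 70, 77, 84, 86, 86, 80, 79, 85, 98, 116, 132, 150, 161] [205, 198, 188, 176, 164, 151, 135, 118, 103, 93, 87, 83, 81, 84, 88, 93, 99, 106, 112, 118, 127, 139, 153, 166, 181, 192]
cur -158 [161, 153, 140, 123, 107, 87, 76, 69, 70, 76, 82, 87, 86, 82, 79, 78, 88, 101, 123, 140, 155, 166] [202, 195, 183, 168, 154, 139, 124, 107, 93, 82, 75, 73, 74, 79, 84, 92, 99, 103, 108, 116, 127, 141, 154, 165, 177, 188]
cur -162 [151, 139, 130, 112, 97, 83, 72, 69, 71, 79, 86, 90, 90, 84, 81, 79, 85, 98, 115, 134, 148, 161] [183, 173, 159, 144, 133, 119, 104, 89, 78, 72, 70, 71, 75, 80, 86, 91, 94, 98, 105, 114, 123, 133, 141, 154, 169, 179]
```

View pics/ptr.png

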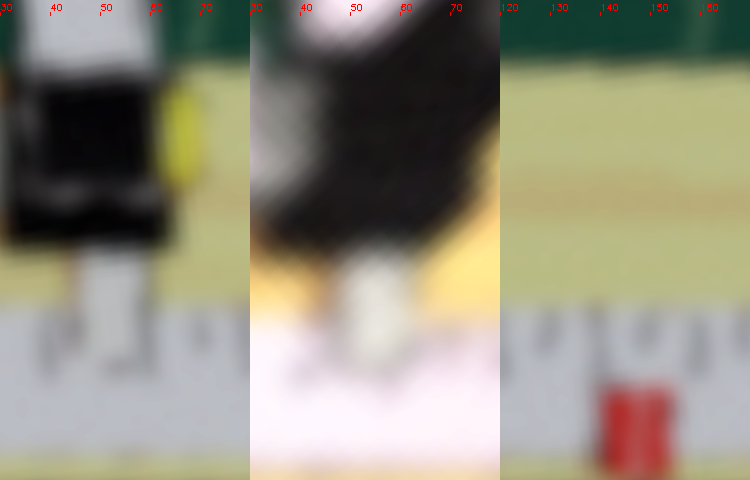

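In the top view the straightedge spans y 35–60.5 and the pointer blade 46–60. There is no line in mid-blade. Only the blade's +y side lines up with a straightedge edge (about 60) and with the rule tick there. That puts the pointer line at the blade's +y edge, on the rule's zero tick. The cursor's white line is at about 147.5. I'll fit the ticks and measure the actual travel in the side view.

Run:
```python
from h import *
def rect(f,n,gx,gy,z=20):
    p=np.load(f)['p']; P=np.array([j2w([x,y,z]) for x in gx for y in gy]); uv=proj(n,P).astype(np.float32).reshape(len(gx),len(gy),2)
    return cv2.remap(p,uv[...,0].copy(),uv[...,1].copy(),cv2.INTER_CUBIC).astype(float)
gy=np.arange(68,190,.25)
for x in((-137,-134),(-140,-137)):
    s=rect("top0.npz","top",np.arange(*x,.5),gy).mean((0,2)); s=s-cv2.GaussianBlur(s[None],(0,0),20)[0]
    mn=[gy[i] for i in range(8,len(s)-8) if s[i]==s[i-8:i+9].min()]; print("ticks",x,mn)
    for per in(9.9,10,10.1):
        c=(s*np.exp(-2j*np.pi*gy/per)).sum(); print(per,abs(c).round(),((np.angle(-c)*-1/(2*np.pi))*per)%per)
# cursor white line, saturation dip
for n in("top","side"):
  g=np.arange(135,165,.25); r=rect(n+"0.npz",n,np.arange(-163,-153,.5),g).mean(0); r=r[:,1]/r[:,0]
  print(n,"G/R",dict(zip(g[::4],r[::4].round(2))))
# blade displacement side 0 -> 3 -> 4
h=np.arange(-142,-131,.5)
T=rect("side0.npz","side",h,np.arange(44,68,.1)).mean(2).astype(np.float32)
for k,(a,b) in((3,(40,75)),(4,(120,165))):
    S=rect(f"side{k}.npz","side",h,np.arange(a,b,.1)).mean(2).astype(np.float32)
    m=cv2.matchTemplate(S,T,cv2.TM_CCOEFF_NORMED)[0]; print(k,"travel",a+m.argmax()*.1-44,m.max())
g=np.arange(130,160,1.)
for x in(-133,-137,-141): print("side4",x,rect("side4.npz","side",[x],g).mean((0,2)).astype(int).tolist())
```

```text
ticks (-137, -134) [np.float64(70.25), np.float64(79.25), np.float64(89.75), np.float64(99.25), np.float64(110.0), np.float64(119.25), np.float64(129.75), np.float64(139.5), np.float64(149.5), np.float64(159.75), np.float64(169.0), np.float64(180.25)]
9.9 1820.0 0.819917879354602
10 1872.0 9.56161778144537
10.1 1843.0 8.40181763693651
ticks (-140, -137) [np.float64(70.25), np.float64(79.5), np.float64(89.5), np.float64(99.5), np.float64(109.75), np.float64(119.75), np.float64(129.5), np.float64(140.0), np.float64(149.25), np.float64(159.75), np.float64(169.0), np.float64(180.25)]
9.9 1714.0 0.8023927918735584
10 1767.0 9.533240515798068
10.1 1742.0 8.358317564432786
top G/R {np.float64(135.0): np.float64(1.0), np.float64(136.0): np.float64(0.99), np.float64(137.0): np.float64(0.97), np.float64(138.0): np.float64(0.93), np.float64(139.0): np.float64(0.85), np.float64(140.0): np.float64(0.74), np.float64(141.0): np.float64(0.6), np.float64(142.0): np.float64(0.5), np.float64(143.0): np.float64(0.43), np.float64(144.0): np.float64(0.43), np.float64(145.0): np.float64(0.45), np.float64(1
[... 1653 characters left out ...]
.78), np.float64(161.0): np.float64(0.83), np.float64(162.0): np.float64(0.87), np.float64(163.0): np.float64(0.9), np.float64(164.0): np.float64(0.92)}
3 travel 0.0 0.97834194
4 travel 84.19999999999999 0.89446443
side4 -133 [177, 176, 177, 182, 190, 197, 204, 210, 215, 217, 217, 216, 213, 210, 206, 202, 199, 197, 197, 199, 202, 206, 209, 212, 215, 217, 220, 221, 222, 222]
side4 -137 [185, 181, 182, 186, 193, 200, 206, 214, 217, 219, 219, 218, 215, 212, 208, 204, 201, 200, 201, 204, 209, 213, 218, 221, 225, 228, 230, 231, 231, 231]
side4 -141 [191, 188, 186, 188, 192, 197, 202, 206, 210, 212, 213, 213, 211, 209, 208, 206, 204, 204, 205, 207, 211, 215, 219, 223, 224, 226, 226, 226, 225, 224]
```

Everything agrees:
- The rule's zero tick, where the pointer sits at home, is at 59.55.
- The cursor line is at about 147.1, so the target travel is about 87.5 mm.
- The travel so far is 84.2–84.5 mm (side view and robot), with the pointer's line visible at 147 in the side view and the cursor about 3 mm further on.

I'll move +3.1 mm and verify.

Run:
```python
from h import *
f=manip.read_state(); c=w2j(f['position'][None])[0]; print(c.round(2))
manip.movel(j2w([-105,134.07+3.1,42.9]),feed=.02); manip.hold(.4)
f=manip.read_state(); print(w2j(f['position'][None]).round(2),f['ft_force'].round(1),f['clock'],f['width'])
gx=np.arange(-172,-115,.25); gy=np.arange(120,175,.25)
p,d=manip.snapshot("side"); np.savez("side5.npz",p=p,d=d)
a=[manip.snapshot("side")[0].astype(float) for _ in range(8)]; p=np.mean(a,0).astype(np.uint8)
P=np.array([j2w([x,y,20]) for x in gx for y in gy]); uv=proj("side",P).astype(np.float32).reshape(len(gx),len(gy),2)
S=cv2.remap(p,uv[...,0].copy(),uv[...,1].copy(),cv2.INTER_CUBIC)[::-1]
cv2.imwrite("pics/rect5.png",cv2.resize(S,(578,600),interpolation=cv2.INTER_CUBIC)[:,:,::-1])
def rect(p,gx,gy):
    P=np.array([j2w([x,y,20]) for x in gx for y in gy]); uv=proj("side",P).astype(np.float32).reshape(len(gx),len(gy),2)
    return cv2.remap(p,uv[...,0].copy(),uv[...,1].copy(),cv2.INTER_CUBIC).astype(np.float32)
h=np.arange(-142,-131,.5); T=rect(np.load("side0.npz")['p'],h,np.arange(44,68,.1)).mean(2); S=rect(p,h,np.arange(120,165,.1)).mean(2)
m=cv2.matchTemplate(S,T,cv2.TM_CCOEFF_NORMED)[0]; print("travel",76+m.argmax()*.1,m.max())
for x in(-133,-137,-141): print(x,rect(p,[x],np.arange(135,160,1.)).mean((0,2)).astype(int).tolist())
r=rect(p,np.arange(-163,-153,.5),np.arange(138,164,1.)).mean(0); r0=rect(np.load("side0.npz")['p'],np.arange(-163,-153,.5),np.arange(138,164,1.)).mean(0)
print((r[:,1]/r[:,0]).round(2).tolist()); print((r0[:,1]/r0[:,0]).round(2).tolist()); print(r[:,1].round().tolist())
```

```text
[-105.14  133.58   42.95]
[[-105.14  136.67   42.95]] [ 1.  -6.4  2.4] 17.2167 0.325864687448462
travel 86.6 0.7904351
-133 [174, 181, 190, 199, 208, 213, 216, 218, 218, 217, 214, 211, 207, 204, 201, 199, 201, 204, 207, 211, 214, 218, 219, 220, 222]
-137 [181, 187, 197, 204, 211, 214, 217, 219, 220, 220, 219, 218, 216, 215, 215, 216, 218, 220, 221, 224, 227, 229, 230, 230, 230]
-141 [178, 183, 189, 196, 202, 207, 210, 213, 214, 215, 215, 215, 216, 216, 217, 218, 220, 223, 224, 225, 226, 226, 225, 224, 223]
[0.9100000262260437, 0.8799999952316284, 0.8299999833106995, 0.7699999809265137, 0.6800000071525574, 0.5899999737739563, 0.5, 0.41999998688697815, 0.3799999952316284, 0.36000001430511475, 0.36000001430511475, 0.3799999952316284, 0.4000000059604645, 0.41999998688697815, 0.4399999976158142, 0.4699999988079071, 0.5, 0.5299999713897705, 0.5699999928474426, 0.6200000047683716, 0.6800000071525574, 0.75, 0.8100000023841858, 0.8600000143051147, 0.8999999761581421, 0.9200000166893005]
[0.9100000262260437, 0.8799999952316284, 0.8299999833106995, 0.7699999809265137, 0.6800000071525574, 0.5799999833106995, 0.49000000953674316, 0.41999998688697815, 0.3700000047683716, 0.3499999940395355, 0.3499999940395355, 0.36000001430511475, 0.3799999952316284, 0.4000000059604645, 0.4300000071525574, 0.44999998807907104, 0.47999998927116394, 0.5099999904632568, 0.550000011920929, 0.6000000238418579, 0.6600000262260437, 0.7200000286102295, 0.7799999713897705, 0.8299999833106995, 0.8700000047683716, 0.8999999761581421]
[192.0, 178.0, 163.0, 147.0, 130.0, 114.0, 100.0, 89.0, 83.0, 81.0, 83.0, 88.0, 94.0, 99.0, 105.0, 111.0, 118.0, 126.0, 136.0, 148.0, 162.0, 176.0, 190.0, 202.0, 211.0, 217.0]
```

View pics/rect5.png

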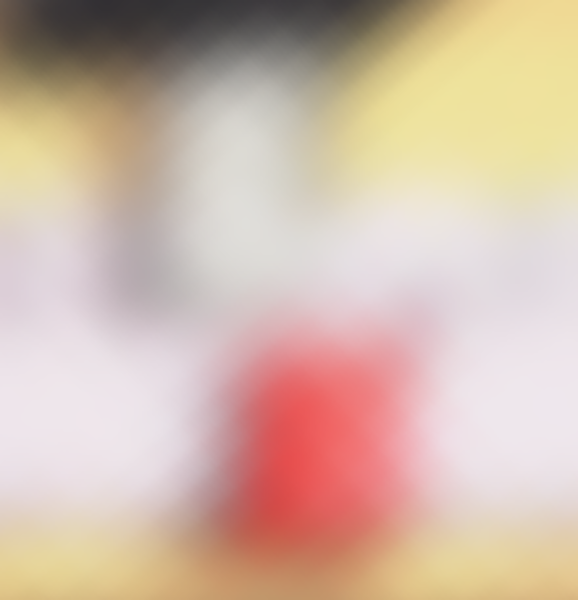

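The hold is steady, the cursor hasn't moved (its profile is identical to before), and the image shows the blade's +y edge at column 300 against the cursor's centre at about 330. The dip I saw at 147 may have been a rule tick. Off the rule (x > -133) there are no ticks, so a dark line at the blade's edge there would settle where the pointer line is.

Run:
```python
from h import *
def rect(f,n,gx,gy):
    p=np.load(f)['p']; P=np.array([j2w([x,y,20]) for x in gx for y in gy]); uv=proj(n,P).astype(np.float32).reshape(len(gx),len(gy),2)
    return cv2.remap(p,uv[...,0].copy(),uv[...,1].copy(),cv2.INTER_CUBIC).astype(int)
for f in("top0","top1","top2"):
    for x in(-124,-127,-130): print(f,x,rect(f+".npz","top",[x],np.arange(40,70,1.))[0].sum(1).__floordiv__(3).tolist())
print("tick cols @-130", rect("top0.npz","top",[-130],np.arange(70,110,1.))[0].sum(1).__floordiv__(3).tolist())
for f,a in(("side0",48),("side4",132),("side5",135)):
    for x in(-123,-126,-129): print(f,x,a,rect(f+".npz","side",[x],np.arange(a,a+26,1.))[0].tolist()[8:20])
```

```text
top0 -124 [143, 141, 136, 132, 131, 135, 142, 150, 157, 162, 164, 164, 164, 163, 163, 162, 158, 153, 145, 138, 135, 136, 141, 146, 151, 155, 156, 157, 158, 158]
top0 -127 [154, 151, 148, 144, 143, 147, 153, 162, 167, 171, 174, 174, 174, 174, 172, 172, 167, 161, 153, 145, 141, 142, 147, 152, 155, 157, 158, 158, 158, 158]
top0 -130 [156, 153, 150, 149, 148, 151, 156, 163, 169, 172, 175, 175, 175, 175, 172, 170, 164, 155, 147, 141, 140, 143, 149, 156, 160, 162, 163, 162, 162, 161]
top1 -124 [47, 47, 48, 48, 50, 51, 52, 53, 54, 55, 55, 56, 57, 57, 58, 58, 58, 58, 59, 59, 60, 61, 62, 62, 62, 62, 62, 63, 64, 64]
top1 -127 [52, 53, 54, 55, 55, 56, 56, 57, 57, 57, 58, 59, 60, 60, 61, 60, 61, 61, 62, 63, 63, 64, 64, 64, 64, 64, 65, 65, 65, 65]
top1 -130 [57, 57, 57, 58, 58, 59, 59, 59, 60, 60, 61, 62, 62, 62, 62, 63, 64, 64, 65, 65, 66, 66, 66, 66, 67, 67, 68, 69, 69, 69]
top2 -124 [87, 86, 86, 86, 85, 84, 83, 82, 82, 82, 82, 83, 83, 83, 82, 82, 81, 81, 80, 80, 79, 79, 78, 78, 77, 77, 78, 77, 77, 76]
top2 -127 [85, 85, 85, 85, 84, 83, 83, 83, 83, 82, 82, 82, 82, 82, 82, 81, 80, 79, 78, 76, 75
[... 1662 characters left out ...]
 157], [222, 210, 157], [227, 216, 157]]
side5 -123 135 [[176, 173, 169], [178, 176, 171], [179, 176, 170], [177, 175, 168], [171, 168, 160], [167, 163, 153], [165, 160, 146], [168, 161, 141], [170, 162, 135], [174, 163, 129], [183, 169, 127], [195, 180, 130]]
side5 -126 135 [[210, 207, 200], [207, 205, 197], [204, 202, 194], [202, 199, 190], [200, 196, 185], [195, 191, 177], [192, 186, 168], [193, 185, 157], [198, 188, 151], [205, 192, 148], [212, 197, 147], [220, 204, 148]]
side5 -129 135 [[220, 218, 212], [219, 217, 211], [216, 214, 207], [213, 209, 201], [209, 204, 192], [207, 201, 184], [207, 199, 176], [209, 199, 170], [213, 201, 164], [219, 205, 159], [223, 210, 157], [227, 214, 156]]
```

This settles it: at x -124 to -130 there are no ticks, and there is still a dark line at y = 59.7, so the pointer line is on the blade's +y edge. The target travel is about 87.3 mm and the present travel about 87.1–87.6 mm. Handing in.

Run:
```python
from h import *
manip.hold(.3); f=manip.read_state(); print(w2j(f['position'][None]).round(2),f['ft_force'].round(1),f['width'],f['clock'],abs(f['joint_vel']).max())
manip.sign_off()
```

```text
[[-105.16  136.66   42.93]] [ 0.3 -6.2  1.7] 0.32107743815191847 17.9667 0.0022010682781487224
the job is handed in; nothing more can be done
```

The sheet is clamped, and the guide is drawn out and held at the cursor. I handed the job in at about 18 s of the 54 s allowed; no verdict is reported.

**Clamp:** I pushed the red handle down with closed fingers until it stopped at 58.9 mm, where a flat handle's top is 59 mm. A camera check after I let go showed it lying flat with the foot on the sheet.

**Guide:** I pinched the grip so the button was squeezed in (fingers closed to about 27.6 mm, 29 mm expected) and drew the guide out. At hand-in the gripper was still, with the spring pulling at about 6 N.

**Position:** The pointer's black line proved to be on the +y edge of its blade, which puts the target at about 87.3–87.5 mm of travel. The robot reads 87.6 mm of travel.

**Checks that disagreed or were weak:**
- Image matching in the side view gave 86.6 mm, but with a weaker match (0.79). Both readings are inside the ±2.5 mm limit.
- The arm blocked the top view at the end, so the final alignment rests on the side view and the earlier top-view measurement.
- One top-view fit of the handle's slope disagreed with the side view; I put that down to noise.

The cursor looked unchanged in the side view. I did not measure the sheet, bottle, cup or airbrush again at the end; the arm did not go near the bottle, cup or airbrush.

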